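Slide the cover panel out over the end of the bench riser

ROBOT

A 7-joint arm with a two-finger parallel gripper is mounted at the origin on the work surface. World frame = base frame: x ahead of the robot, y to its left, z up, the work surface at z = 0. Lengths are in m, angles in rad, forces in N, time in s.
With the tool pointing down it reaches from about 0.425 to 0.925 m from the base axis. Payload 6.8 kg.
Tool frame: the origin (TCP) lies on the centre line of the jaws, within the pads' length; the fingertips stand 11 mm ahead of it and the grasp point (between the pads) lies 8 mm behind it; z points along the fingers, y is the direction in which the jaws open and shut (so a half turn about z gives the same grasp; the last joint's range is limited). The gripper opens to 85 mm and grips with 20 to 120 N. Pads are 22 mm wide; open, the fingers measure 114 mm over their backs; the gripper's body (76 mm by 85 mm) begins 54 mm behind the grasp point. The pads swing forward as they close: fully open they stand 13 mm farther back than shut.
Start: joints at [-0.108, 0.477, 0.022, 1.555, -0.011, 1.109, -0.083], TCP at [0.675, 0, 0.242] pointing down, gripper open.
Joint ranges: [-2.96, 2.96], [-0.34, 2.1], [-1.41, 1.46], [0.24, 2.44], [-1.37, 4.51], [0.17, 1.92], [-2.96, 2.96]. Speed limits (rad/s): [2.39, 2.39, 3.14, 3.14, 3.14, 3.14, 3.14].

INTERFACE

Orientations are given as a rotation vector (axis times angle).
In Python, from bench import r gives the robot as it stands.
- The arm moves only by the tool send_rows, never from a script. Its argument "deltas" is a list of rows, each a list of 7 numbers: the opening, from 0 (shut) to 1 (fully open), then the shift along the tool's x, y, z as a fraction of full scale, then the turn, a rotation vector about the tool's x, y, z as a fraction of full scale. In form: [[hand, x, y, z, ax, ay, az], ...]. A call has 1 to 20 rows; each row is the pose to reach, as a shift and turn from the pose commanded when the call began, along the tool's axes at that moment, turning the shorter way round; what a row does not reach only later rows make up. Full scale, the value 1, is 150 mm for a shift and 180 degrees for a turn. A row lasts 1/12 s, in which the tool goes at most 41.7 mm and 7.16 degrees, less where a joint would pass 70% of its speed; a pose out of reach is approached as far as the arm can. A call with a number of a shift or a turn outside -1 to 1 is refused whole. A call with a gripper value outside its range is refused whole. The fingers move at their own pace and stop on an object; "squeeze" is the grip in N (left out, the last holds). Time passes only in rows, so rows that repeat a pose let the fingers close. It gives the time, the measured TCP pose, the force and the opening at its end, in the units of the state.
- r.get_obs(): the state, without advancing time (a new reading comes with each control period).
- r.grab_frame(name): name is "scene" or "side" or "wrist"; returns a dict with "pixels" (420x560x3 uint8, red, green, blue), "camera_matrix" (3x3 intrinsics, pixels), "dist_coeffs" ([k1, k2, p1, p2, k3] as OpenCV has them; the pictures are not rectified), "rvec" (rotation vector, rad) and "tvec" (3), from world to camera coordinates, as OpenCV has them. Camera axes: x right, y down, z forward; pixel columns grow to the right and rows downward; lengths in m; the calibration is good to about 2 mm. A picture is of the moment at which its call begins. There is no depth.
- r.hand_in(): hands the job in, once; it reports no verdict.
The state is a dict: "clock": time; "joints": joint angles; "qvel": joint speeds; "tau": joint torques, N m; "tcp_pos": TCP position; "orientation": TCP orientation; "contact_force": force on the tool from outside, world axes, zero at the start; "moment": the same for the moment, N m; "grip_width": finger opening in m.
Only numpy, scipy, OpenCV 4.12 (cv2) and the standard library are available. Lean on these libraries where they do the work, as an engineer would, in place of code of your own. Each camera call takes 0.05 s, during which the arm holds its last target. There are 200 camera calls.

TASK

The thin slotted cover panel taken off the instrument lies askew on the low bench riser. Without picking it up, push it with the fingertips until it lies square against the riser's back rail and about a third of its length sticks out past the riser's open end (the end away from the bottle and jar), so that it can later be taken by its edge. Leave it lying flat there and disturb nothing else on the bench.

Things in the scene. Friction and masses are not known exactly. Their poses are not given: they have to be found in the camera images.
- riser: Low grey bench riser (raised ledge on two legs), fixed. Flat top 520 mm long (its y), 160 mm deep (its x), 90 mm above the bench. Origin: under its middle, at bench height. Back rail along the whole +x side (far from the robot): 10 mm thick, 18 mm above the top, inner face at x = +70 mm; front edge at x = -80 mm. Open end at y = -260 mm (robot's right); bottle and jar near the other end
- riser_end (a point): Middle of the top edge of the riser's open end, at the height of the riser's top; axes as the riser's, so the outside is towards -y. Nothing stands within 80 mm beyond it
- panel: Loose flat white painted-aluminium cover panel with six dark flush vent slots across its middle, 100 mm wide (its x), 150 mm long (its y), 5 mm thick, about 0.2 kg, lying flat on the riser up to 0.22 rad askew. Origin: centre of its underside (at x = +20 mm of the riser when against the rail). It tips off if half of its length hangs over the end
- panel_lead (a point): Middle of the panel's leading short edge (the one nearest the riser's open end), half-way up its 5 mm thickness, 75 mm from the panel's centre
- bottle: White plastic bottle with blue cap, 64 mm across, 125 mm high, standing on the riser near its closed end; origin: centre of its underside. Leave alone
- jar: Small amber jar with black cap, 40 mm across, 55 mm high, standing beside the bottle; origin: centre of its underside. Leave alone
- tile: White glazed square tile, 100 x 100 x 7 mm, without slots, lying on the bench in front of the riser; origin: centre of its underside. Leave alone
- screwdriver: Screwdriver with a grey handle, under 35 mm high, lying on the bench in front of the riser, roughly parallel to it. Leave alone
- dish: Steel dish, 84 mm across, 16 mm high, with the panel's four screws, on the bench in front of the riser; origin: centre of its underside. Leave alone
- beaker: Glass beaker, 70 mm across, 90 mm high, on the bench to the right of the riser; origin: centre of its underside. Leave alone
Mind the look-alikes: they are no part of the job. Of the things like the panel, leave any that is green or turquoise; of the rest the larger one is meant.

How it is judged:
By the outcome, as a careful person would: the job done as asked, in the order asked, and still so for the second after the job is handed in, with the robot touching nothing.
It also fails if it takes over 70 s, if anything falls off the work surface, if the arm or the gripper's body presses on something with over 40 N, if the wrist force passes 120 N, or if a joint passes its speed limit or range.

## Working session

There is one attempt and no reset: what is moved stays moved. The work goes in short steps, Python scripts to look and compute and a tool call to move; the robot and the scene stay as the last step left them, time stands still between calls to the robot, and variables do not carry over. Pictures are saved under pics/ and viewed, about 8 in all and at most 12, crops included, and the job is handed in when it is done.

Besides the shell and the picture viewer there is one more tool, called after "Request:" as a command line: name --pt "numbers of a row" for each row, then --argument value for the rest. send_rows: Moves the arm, as the interface text tells. Shift numbers are shares of 150 mm and turn numbers shares of 180 degrees, none past 1 either way. Its arguments: {"type":"object","properties":{"deltas":{"type":"array","items":{"type":"array","items":{"type":"number"}}},"squeeze":{"type":"number"}},"required":["deltas"]}

```bash
mkdir -p pics; python3 - <<'E'
from bench import r
import cv2
for n in("scene","side"):
    f=r.grab_frame(n);cv2.imwrite(f"pics/{n}0.png",f["pixels"][:,:,::-1]);print(n,f["camera_matrix"],f["dist_coeffs"],f["rvec"],f["tvec"])
o=r.get_obs();print({k:o[k] for k in("clock","tcp_pos","orientation","contact_force","grip_width")})
E
```

```text
scene [[399.62714763   0.         273.77831444]
 [  0.         399.62714763 213.90641468]
 [  0.           0.           1.        ]] [-0.06977711  0.          0.          0.          0.        ] [ 1.95651512  1.26263183 -0.61449298] [-0.17055633 -0.27880828  1.45150091]
side [[523.62427662   0.         287.35210581]
 [  0.         523.62427662 216.73775347]
 [  0.           0.           1.        ]] [-0.15033323  0.          0.          0.          0.        ] [ 0.46388182 -2.70429709  1.22349174] [0.49376232 0.23534611 1.30465945]
{'clock': 0.1, 'tcp_pos': array([ 6.74482625e-01, -8.00717189e-06,  2.41419648e-01]), 'orientation': array([-2.22066521e+00, -2.22067836e+00,  1.98202280e-03]), 'contact_force': array([-0.17608957, -0.01889287, -0.13354019]), 'grip_width': 0.08559069985825576}
```

View pics/scene0.png

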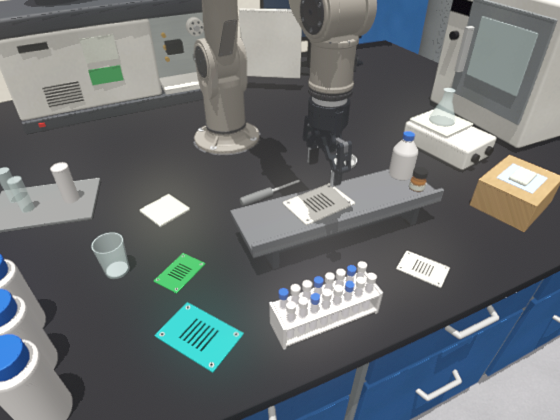

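View pics/side0.png

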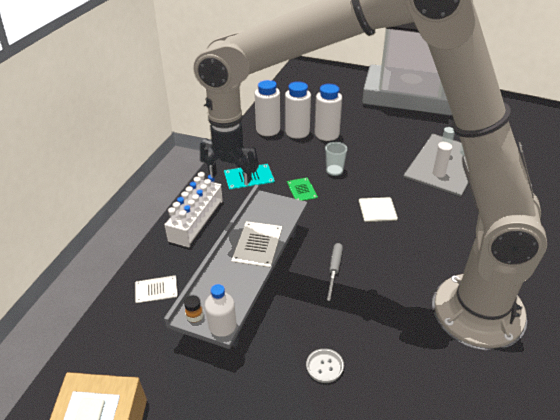

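The scene view shows slotted candidates at (318,203), white, on the riser; (423,268), white and smaller, on the bench; (180,272), green; (199,335), turquoise. The one on the riser is meant, being the larger of the non-green ones. I'll confirm with an enlarged crop and measure corners in it.

```bash
python3 - <<'E'
import cv2,numpy as np
a=cv2.imread("pics/scene0.png")[150:265,225:455];b=cv2.imread("pics/side0.png")[180:350,160:320]
a=cv2.resize(a,None,fx=3.4,fy=3.4,interpolation=cv2.INTER_CUBIC)
cv2.imwrite("pics/ca.png",a);cv2.imwrite("pics/cb.png",cv2.resize(b,None,fx=3.5,fy=3.5,interpolation=cv2.INTER_CUBIC))
E
```

```text
(no output)
```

View pics/ca.png

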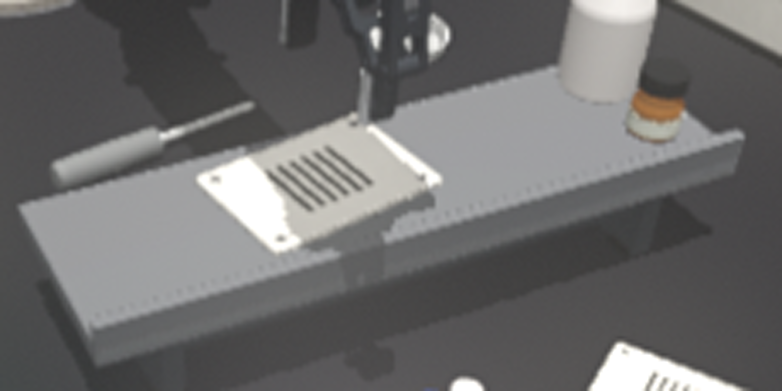

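View pics/cb.png

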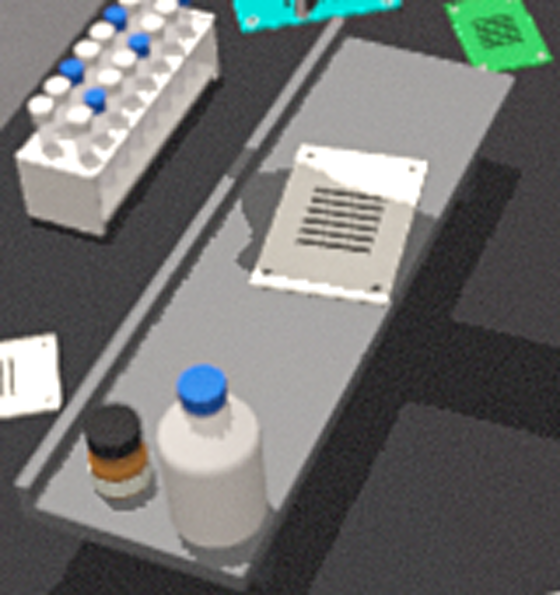

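```bash
cat >geo.py <<'E'
import numpy as np,cv2
from scipy.optimize import least_squares
def ray(f,uv,z):
    K,d=f["camera_matrix"],np.array(f["dist_coeffs"])
    p=cv2.undistortPoints(np.array(uv,float).reshape(-1,1,2),K,d)[:,0]
    R=cv2.Rodrigues(np.array(f["rvec"]))[0];c=-R.T@np.array(f["tvec"]).ravel()
    D=np.c_[p,np.ones(len(p))]@R
    return c+D*((z-c[2])/D[:,2])[:,None]
def fit(loc,w):  # rigid 2D fit
    g=lambda q:(np.c_[loc[:,0]*np.cos(q[2])-loc[:,1]*np.sin(q[2])+q[0],loc[:,0]*np.sin(q[2])+loc[:,1]*np.cos(q[2])+q[1]]-w[:,:2]).ravel()
    s=least_squares(g,[*w[:,:2].mean(0),0]);return s.x,s.fun.reshape(-1,2)*1e3
PAN=np.array([[-.05,-.075],[.05,-.075],[.05,.075],[-.05,.075]]) # LF LR TR TF
E
python3 - <<'E'
from geo import *; from bench import r
np.set_printoptions(precision=4,suppress=True)
S=r.grab_frame("scene");D=r.grab_frame("side")
a=lambda c:(np.array(c)+.5)/3.4-.5+[225,150]
b=lambda c:(np.array(c)+.5)/3.5-.5+[160,180]
ps=ray(S,a([(197,180),(280,250),(440,180),(360,113)]),.095)
pd=ray(D,b([(427,161),(302,146),(253,280),(388,293)]),.095)
for p in(ps,pd,(ps+pd)/2):print(p[:,:2].tolist(),*fit(PAN,p))
rd=ray(D,b([(513,78),(348,38),(38,507),(245,574)]),.09)
loc=np.array([[-.08,-.26],[.07,-.26],[.07,.26],[-.08,.26]])
print(rd,*fit(loc,rd))
print("front-open scene",ray(S,a([(20,208)]),.09)); print("rail outer top",ray(S,a([(95,330),(743,133)]),.108))
E
```

```text
[[0.5519832810451959, -0.034569495714418086], [0.6468953871012483, -0.016435068896775318], [0.6260351691439213, 0.12583675278996015], [0.5274754810868271, 0.11644261852036997]] [0.5881 0.0478 0.1498] [[-2.1353  0.7672]
 [ 1.8331 -2.446 ]
 [ 0.3115  3.6029]
 [-0.0093 -1.9241]]
[[0.5504545543204676, -0.02988881983408409], [0.6471797138958038, -0.013770491603873558], [0.6245894160373116, 0.1304040651937569], [0.5292596755730093, 0.10991093057080037]] [0.5879 0.0492 0.164 ] [[ 0.3342 -3.1051]
 [ 2.2668 -2.8944]
 [ 0.3636  0.9177]
 [-2.9645  5.0818]]
[[0.5512189176828317, -0.03222915777425109], [0.647037550498526, -0.015102780250324438], [0.6253122925906165, 0.12812040899185853], [0.5283675783299182, 0.11317677454558517]] [0.588  0.0485 0.1568] [[-0.908  -1.168 ]
 [ 2.0462 -2.6768]
 [ 0.345   2.2594]
 [-1.4832  1.5854]]
[[ 0.5207 -0.1521  0.09  ]
 [ 0.6658 -0.1558  0.09  ]
 [ 0.6754  0.3589  0.09  ]
 [ 0.5294  0.3599  0.09  ]] [ 0.6028  0.1026 -0.0176] [[-2.4654 -3.7981]
 [ 2.4042 -2.7722]
 [ 2.0171  2.5047]
 [-1.9559  4.0655]]
front-open scene [[ 0.5227 -0.1608  0.09  ]]
rail outer top [[ 0.6803 -0.1648  0.108 ]
 [ 0.6862  0.3546  0.108 ]]
```

The panel on the riser is confirmed: white with six slots, at riser x≈-14, y≈-51, yaw +0.17 rad. The riser sits at about (0.603, 0.099), yaw -0.016, and both views agree to 3–4 mm. Next I'll close the fingers and descend behind the trailing edge, with a gentle touch on the riser to calibrate height.

Request:
send_rows --pt "0 0.2 -0.1 0 0 0 0" --pt "0 0.4 -0.2 0 0 0 0" --pt "0 0.6 -0.3 0 0 0 0" --pt "0 0.8 -0.4 0 0 0 0" --pt "0 1 -0.467 0 0 0 0" --pt "0 1 -0.467 0 0 0 0" --pt "0 1 -0.467 0.2 0 0 0" --pt "0 1 -0.467 0.4 0 0 0" --pt "0 1 -0.467 0.6 0 0 0" --pt "0 1 -0.467 0.75 0 0 0" --pt "0 1 -0.467 0.85 0 0 0" --pt "0 1 -0.467 0.88 0 0 0" --pt "0 1 -0.467 0.9 0 0 0" --pt "0 1 -0.467 0.9 0 0 0" --pt "0 1 -0.467 0.9 0 0 0"

```text
clock: 1.45
tcp_pos: [0.6058, 0.1502, 0.1084]
orientation: [2.221, 2.221, 0.003]
contact_force: [-0.6, 0.6, 0.9]
grip_width: 0.0001
```

Request:
send_rows --pt "0 0 0 0.007 0 0 0" --pt "0 0 0 0.014 0 0 0" --pt "0 0 0 0.02 0 0 0" --pt "0 0 0 0.02 0 0 0"

```text
clock: 1.78
tcp_pos: [0.6051, 0.15, 0.1045]
orientation: [2.221, 2.221, 0.001]
contact_force: [0.1, 0.8, -0.6]
grip_width: 0.0001
```

Request:
send_rows --pt "0 0 0 0.007 0 0 0" --pt "0 0 0 0.007 0 0 0" --pt "0 0 0 0.007 0 0 0"

```text
clock: 2.03
tcp_pos: [0.6049, 0.15, 0.1032]
orientation: [-2.221, -2.221, 0.0]
contact_force: [-0.2, -0.2, -0.4]
grip_width: 0.0004
```

Request:
send_rows --pt "0 0 0 0.007 0 0 0" --pt "0 0 0 0.007 0 0 0" --pt "0 0 0 0.007 0 0 0"

```text
clock: 2.28
tcp_pos: [0.6049, 0.15, 0.1021]
orientation: [-2.221, -2.221, 0.0]
contact_force: [0.1, -0.1, -0.6]
grip_width: 0.0002
```

```bash
python3 - <<'E'
from bench import r
import cv2
a=cv2.resize(r.grab_frame("scene")["pixels"][100:265,225:455,::-1],None,fx=3.4,fy=3.4,interpolation=2);cv2.imwrite("pics/t.png",a)
o=r.get_obs();print({k:o[k] for k in("tcp_pos","contact_force")})
E
```

```text
{'tcp_pos': array([0.60497779, 0.15002904, 0.10215207]), 'contact_force': array([ 0.37444872, -0.4550201 ,  0.33057883])}
```

View pics/t.png

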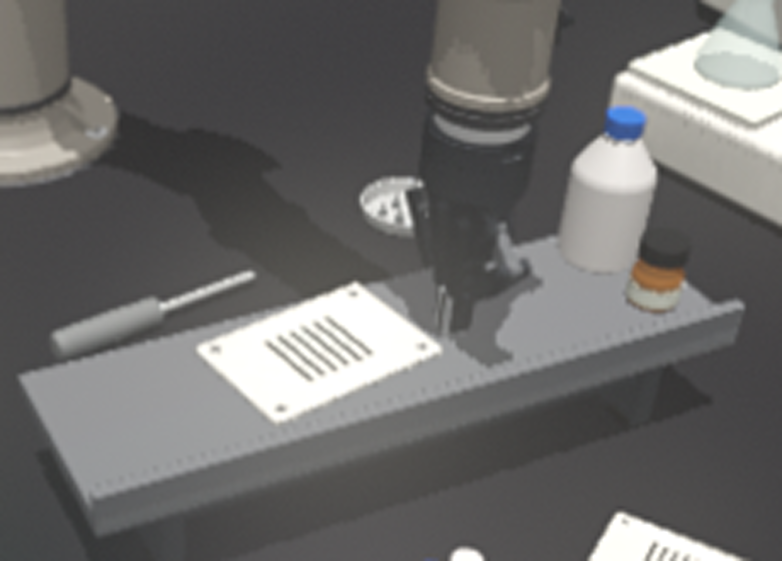

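Tip now about 1 mm above the riser with no contact, and everything else is untouched. Next, move around to the front long edge, at y=0.065 (slightly to the trailing side).

Request:
send_rows --pt "0 0 0 -0.2 0 0 0" --pt "0 0 0 -0.3 0 0 0" --pt "0 -0.15 -0.2 -0.3 0 0 0" --pt "0 -0.3 -0.4 -0.3 0 0 0" --pt "0 -0.45 -0.6 -0.3 0 0 0" --pt "0 -0.567 -0.733 -0.3 0 0 0" --pt "0 -0.567 -0.733 -0.3 0 0 0" --pt "0 -0.567 -0.733 -0.15 0 0 0" --pt "0 -0.567 -0.733 -0.05 0 0 0" --pt "0 -0.567 -0.733 0 0 0 0" --pt "0 -0.567 -0.733 0 0 0 0"

```text
clock: 3.25
tcp_pos: [0.4942, 0.065, 0.1009]
orientation: [-2.22, -2.221, 0.004]
contact_force: [-0.3, -0.5, 0.1]
grip_width: -0.0001
```

Request:
send_rows --pt "0 0 0.03 0 0 0 0" --pt "0 0 0.06 0 0 0 0" --pt "0 0 0.09 0 0 0 0" --pt "0 0 0.12 0 0 0 0" --pt "0 0 0.15 0 0 0 0" --pt "0 0 0.18 0 0 0 0" --pt "0 0 0.21 0 0 0 0" --pt "0 0 0.24 0 0 0 0" --pt "0 0 0.27 0 0 0 0" --pt "0 0 0.3 0 0 0 0" --pt "0 0 0.33 0 0 0 0" --pt "0 0 0.36 0 0 0 0" --pt "0 0 0.38 0 0 0 0" --pt "0 0 0.38 0 0 0 0"

```text
clock: 4.42
tcp_pos: [0.553, 0.0649, 0.1022]
orientation: [2.221, 2.221, 0.001]
contact_force: [1.0, 0.2, -0.4]
grip_width: 0.0
```

```bash
python3 - <<'E'
from bench import r
import cv2,numpy as np
a=cv2.resize(r.grab_frame("scene")["pixels"][130:265,225:455,::-1],None,fx=3.4,fy=3.4,interpolation=2);cv2.imwrite("pics/u.png",a)
o=r.get_obs();print({k:o[k] for k in("tcp_pos","contact_force")})
E
```

```text
{'tcp_pos': array([0.55271707, 0.06481309, 0.10220232]), 'contact_force': array([ 0.06161586, -0.29038511, -0.3232627 ])}
```

View pics/u.png

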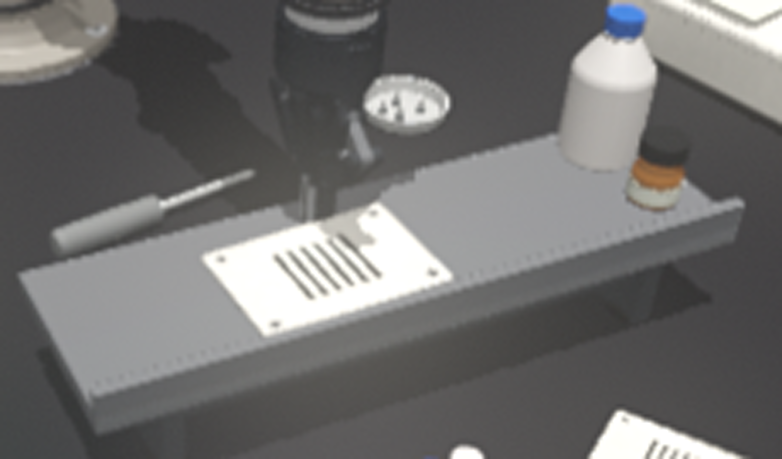

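The panel has turned nearly square (crop corners (202,258), (268,333), (452,277), (378,207)). Next I push on toward the rail, watching force.

Request:
send_rows --pt "0 0 0.012 0 0 0 0" --pt "0 0 0.024 0 0 0 0" --pt "0 0 0.036 0 0 0 0" --pt "0 0 0.048 0 0 0 0" --pt "0 0 0.048 0 0 0 0"

```text
clock: 4.88
tcp_pos: [0.5596, 0.065, 0.1022]
orientation: [2.221, 2.221, 0.0]
contact_force: [-0.3, 0.2, -0.5]
grip_width: -0.0
```

```bash
python3 - <<'E'
from geo import *; from bench import r
S=r.grab_frame("scene")
a=lambda c:(np.array(c)+.5)/3.4-.5+[225,130]
print(fit(PAN,ray(S,a([(202,258),(268,333),(452,277),(378,207)]),.095)))
print(r.get_obs()["contact_force"])
E
```

```text
(array([0.61073263, 0.03972786, 0.01488617]), array([[-2.38245686,  0.30895957],
       [ 4.51320772, -3.49195393],
       [ 1.37163986,  0.45451083],
       [-3.50239071,  2.72848353]]))
[0.22371307 1.20176346 0.23074648]
```

Request:
send_rows --pt "0 0 0.01 0 0 0 0" --pt "0 0 0.02 0 0 0 0" --pt "0 0 0.027 0 0 0 0" --pt "0 0 0.027 0 0 0 0"

```text
clock: 5.27
tcp_pos: [0.5636, 0.0649, 0.1022]
orientation: [2.221, 2.221, 0.0]
contact_force: [-0.4, 0.5, 0.6]
grip_width: -0.0001
```

Request:
send_rows --pt "0 0 0.007 0 0 0 0" --pt "0 0 0.013 0 0 0 0" --pt "0 0 0.013 0 0 0 0"

```text
clock: 5.52
tcp_pos: [0.5654, 0.0649, 0.1022]
orientation: [2.221, 2.221, 0.0]
contact_force: [-2.4, -0.8, 0.6]
grip_width: 0.0003
```

Request:
send_rows --pt "0 0 0.004 0 0 0 0" --pt "0 0 0.008 0 0 0 0" --pt "0 0 0.008 0 0 0 0" --pt "0 0 0.008 0 0 0 0"

```text
clock: 5.85
tcp_pos: [0.5665, 0.0649, 0.1022]
orientation: [2.221, 2.221, 0.0]
contact_force: [-1.7, 0.5, 0.1]
grip_width: -0.0001
```

```bash
python3 - <<'E'
from bench import r
import cv2,numpy as np
a=cv2.resize(r.grab_frame("scene")["pixels"][150:265,225:425,::-1],None,fx=4,fy=4,interpolation=2);cv2.imwrite("pics/v.png",a)
o=r.get_obs();print({k:o[k] for k in("tcp_pos","contact_force")})
E
```

```text
{'tcp_pos': array([0.56649034, 0.06495283, 0.10221075]), 'contact_force': array([-1.34730724,  0.14931916, -0.23531537])}
```

View pics/v.png

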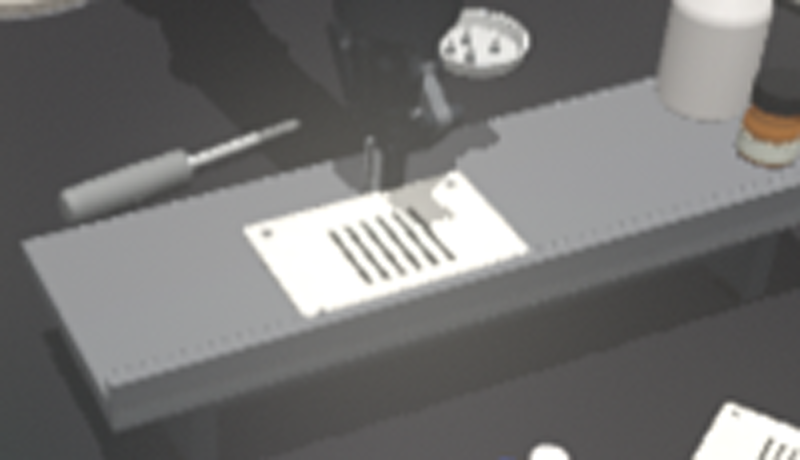

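The panel's far edge now disappears behind the rail edge ((305,315)–(525,250)), so it's at or nearly at the rail. I'll push until force builds.

Request:
send_rows --pt "0 0 0.006 0 0 0 0" --pt "0 0 0.012 0 0 0 0" --pt "0 0 0.012 0 0 0 0"

```text
clock: 6.15
tcp_pos: [0.5669, 0.0649, 0.102]
orientation: [-2.22, -2.22, 0.004]
contact_force: [-6.9, -0.0, 3.4]
grip_width: 0.0001
```

Request:
send_rows --pt "0 0 0.006 0 0 0 0" --pt "0 0 0.012 0 0 0 0" --pt "0 0 0.012 0 0 0 0"

```text
clock: 6.4
tcp_pos: [0.5672, 0.0647, 0.1016]
orientation: [-2.219, -2.219, 0.008]
contact_force: [-9.0, -0.1, 5.1]
grip_width: -0.0
```

Seated, with 9 N against the rail. Back off, lift and go behind the trailing edge.

Request:
send_rows --pt "0 0 -0.06 0 0 0 0" --pt "0 0 -0.13 0 0 0 0" --pt "0 0 -0.13 -0.15 0 0 0" --pt "0 0 -0.13 -0.3 0 0 0" --pt "0 0.2 0 -0.3 0 0 0" --pt "0 0.4 0.2 -0.3 0 0 0" --pt "0 0.567 0.353 -0.3 0 0 0" --pt "0 0.567 0.353 -0.3 0 0 0" --pt "0 0.567 0.353 -0.15 0 0 0" --pt "0 0.567 0.353 -0.05 0 0 0" --pt "0 0.567 0.353 0 0 0 0" --pt "0 0.567 0.353 0 0 0 0"

```text
clock: 7.4
tcp_pos: [0.6225, 0.1499, 0.1021]
orientation: [-2.221, -2.221, 0.001]
contact_force: [-0.1, 0.3, 0.6]
grip_width: -0.0002
```

```bash
python3 - <<'E'
from geo import *; from bench import r
S=r.grab_frame("scene")
a=lambda c:(np.array(c)+.5)/4-.5+[225,150]
w=ray(S,a([(245,228),(460,172),(527,248)]),.095);print(w,fit(PAN[[0,3,2]],w))
print(ray(S,a([(22,242)]),.09))
print(r.get_obs()["tcp_pos"])
E
```

```text
[[ 0.57004083 -0.03415047  0.095     ]
 [ 0.57509166  0.11532735  0.095     ]
 [ 0.65866444  0.11127055  0.095     ]] (array([0.61796697, 0.03917229, 0.00138707]), array([[-1.96978184, -1.74652908],
       [-7.22867041, -1.2244905 ],
       [ 9.19845225,  2.97101959]]))
[[ 0.51972661 -0.16078123  0.09      ]]
[0.62290021 0.14991663 0.10240215]
```

Request:
send_rows --pt "0 -0.05 0 0 0 0 0" --pt "0 -0.1 0 0 0 0 0" --pt "0 -0.15 -0.002 0 0 0 0" --pt "0 -0.2 -0.003 0 0 0 0" --pt "0 -0.25 -0.004 0 0 0 0" --pt "0 -0.3 -0.005 0 0 0 0" --pt "0 -0.35 -0.006 0 0 0 0" --pt "0 -0.4 -0.006 0 0 0 0" --pt "0 -0.45 -0.007 0 0 0 0" --pt "0 -0.5 -0.008 0 0 0 0" --pt "0 -0.55 -0.009 0 0 0 0" --pt "0 -0.6 -0.01 0 0 0 0" --pt "0 -0.65 -0.01 0 0 0 0" --pt "0 -0.7 -0.011 0 0 0 0" --pt "0 -0.75 -0.012 0 0 0 0" --pt "0 -0.8 -0.013 0 0 0 0" --pt "0 -0.85 -0.014 0 0 0 0" --pt "0 -0.9 -0.014 0 0 0 0" --pt "0 -0.93 -0.015 0 0 0 0" --pt "0 -0.95 -0.015 0 0 0 0"

```text
clock: 9.12
tcp_pos: [0.6205, 0.0063, 0.1021]
orientation: [2.223, 2.22, -0.001]
contact_force: [-1.2, 2.9, 1.9]
grip_width: -0.0
```

```bash
python3 - <<'E'
from bench import r
import cv2,numpy as np
a=cv2.resize(r.grab_frame("scene")["pixels"][160:275,210:410,::-1],None,fx=4,fy=4,interpolation=2);cv2.imwrite("pics/w.png",a)
o=r.get_obs();print({k:o[k] for k in("tcp_pos","contact_force")})
E
```

```text
{'tcp_pos': array([0.62053618, 0.00586952, 0.1020886 ]), 'contact_force': array([-0.03250059,  0.8648914 ,  1.3898069 ])}
```

View pics/w.png

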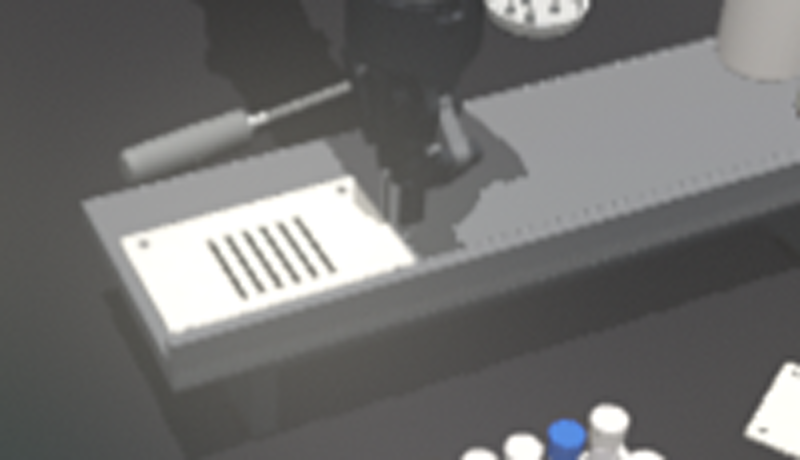

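The panel slid along the rail staying square. Its lead edge ((120,238)–(172,335)) is just reaching the riser's end edge ((82,203)–(165,345)). Compute the remainder.

```bash
python3 - <<'E'
from geo import *; from bench import r
np.set_printoptions(precision=4,suppress=True)
S=r.grab_frame("scene")
a=lambda c:(np.array(c)+.5)/4-.5+[210,160]
w=ray(S,a([(120,238),(352,178),(414,263)]),.095);print(w,fit(PAN[[0,3,2]],w))
print(ray(S,a([(82,203)]),.09), ray(S,a([(171,345)]),.108))
E
```

```text
[[ 0.5676 -0.1534  0.095 ]
 [ 0.5731 -0.0036  0.095 ]
 [ 0.6597 -0.0073  0.095 ]] (array([ 0.6166, -0.0799, -0.0066]), array([[-1.4193, -1.1658],
       [-5.9879, -0.9027],
       [ 7.4072,  2.0686]]))
[[ 0.5207 -0.1611  0.09  ]] [[ 0.6777 -0.1643  0.108 ]]
```

Needs about 57 mm more.

Request:
send_rows --pt "0 -0.03 0 0 0 0 0" --pt "0 -0.07 -0.001 0 0 0 0" --pt "0 -0.11 -0.002 0 0 0 0" --pt "0 -0.15 -0.002 0 0 0 0" --pt "0 -0.19 -0.003 0 0 0 0" --pt "0 -0.23 -0.004 0 0 0 0" --pt "0 -0.27 -0.004 0 0 0 0" --pt "0 -0.3 -0.005 0 0 0 0" --pt "0 -0.33 -0.005 0 0 0 0" --pt "0 -0.35 -0.006 0 0 0 0" --pt "0 -0.365 -0.006 0 0 0 0" --pt "0 -0.38 -0.006 0 0 0 0" --pt "0 -0.38 -0.006 0 0 0 0"

```text
clock: 10.3
tcp_pos: [0.6197, -0.0499, 0.1022]
orientation: [-2.222, -2.221, 0.0]
contact_force: [0.1, 0.0, -0.6]
grip_width: 0.0002
```

Request:
send_rows --pt "0 0.1 0 0 0 0 0" --pt "0 0.2 0 0 0 0 0" --pt "0 0.2 0 -0.15 0 0 0" --pt "0 0.2 0 -0.3 0 0 0" --pt "0 0.2 -0.2 -0.3 0 0 0" --pt "0 0.2 -0.4 -0.3 0 0 0" --pt "0 0.2 -0.4 -0.3 0 0 0"

```text
clock: 10.88
tcp_pos: [0.5544, -0.0202, 0.1468]
orientation: [-2.22, -2.219, 0.006]
contact_force: [-0.3, -0.4, -0.6]
grip_width: -0.0001
```

```bash
python3 - <<'E'
from bench import r
import cv2,numpy as np
a=cv2.resize(r.grab_frame("scene")["pixels"][170:270,200:360,::-1],None,fx=5,fy=5,interpolation=2);cv2.imwrite("pics/x.png",a)
a=cv2.resize(r.grab_frame("side")["pixels"][170:280,210:320,::-1],None,fx=5,fy=5,interpolation=2);cv2.imwrite("pics/xs.png",a)
E
```

```text
(no output)
```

View pics/x.png

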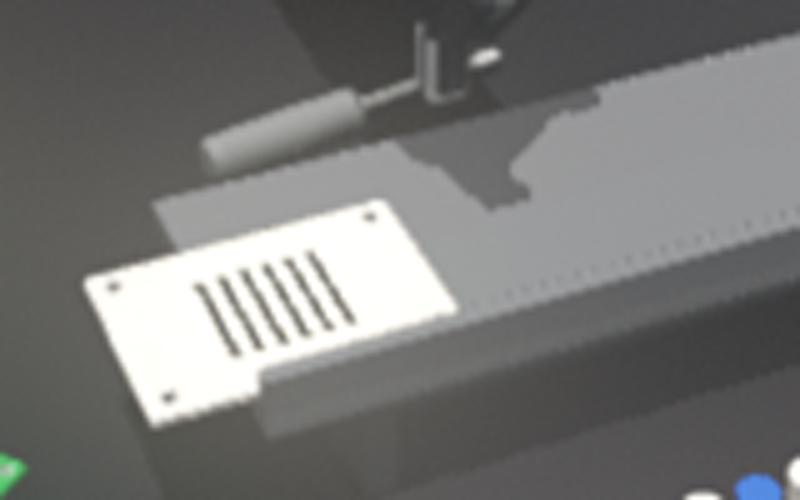

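View pics/xs.png

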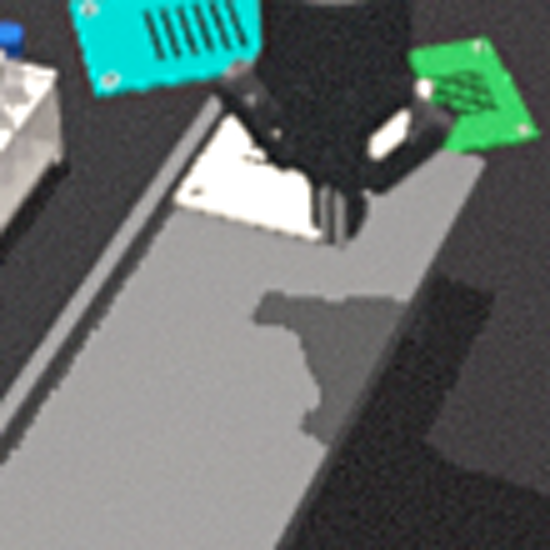

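Panel overhangs squarely: corners at (87,280), (385,200), (457,312), (152,427), riser end crossing its front edge at (183,250).

```bash
python3 - <<'E'
from geo import *; from bench import r
np.set_printoptions(precision=4,suppress=True)
S=r.grab_frame("scene")
a=lambda c:(np.array(c)+.5)/5-.5+[200,170]
w=ray(S,a([(86,280),(152,426),(457,312),(385,200)]),.095);print(w,fit(PAN,w))
w=w[[0,1,3]];print(fit(PAN[[0,1,3]],w))
print("end",ray(S,a([(152,203),(182,252)]),.09), ray(S,a([(262,374)]),.108))
E
```

```text
[[ 0.5674 -0.2096  0.095 ]
 [ 0.6705 -0.2132  0.095 ]
 [ 0.659  -0.0636  0.095 ]
 [ 0.5712 -0.0595  0.095 ]] (array([ 0.6171, -0.1365,  0.0061]), array([[ 0.0617, -2.2043],
       [-3.0099,  2.0273],
       [ 7.5469,  2.4242],
       [-4.5987, -2.2472]]))
(array([ 0.6202, -0.1361, -0.0212]), array([[ 1.222 , -0.4778],
       [-1.8701,  1.0294],
       [ 0.6482, -0.5516]]))
end [[ 0.5199 -0.1612  0.09  ]
 [ 0.5612 -0.1605  0.09  ]] [[ 0.6732 -0.1633  0.108 ]]
```

Overhang ≈50 mm, yaw matches the rail. A gentle final seating push toward the rail over the supported part.

Request:
send_rows --pt "0 0 -0.165 0 0 0 0" --pt "0 -0.2 -0.165 0 0 0 0" --pt "0 -0.4 -0.165 0 0 0 0" --pt "0 -0.6 -0.165 0 0 0 0" --pt "0 -0.67 -0.165 0 0 0 0" --pt "0 -0.67 -0.165 0.15 0 0 0" --pt "0 -0.67 -0.165 0.25 0 0 0" --pt "0 -0.67 -0.165 0.3 0 0 0" --pt "0 -0.67 -0.165 0.3 0 0 0" --pt "0 -0.67 -0.105 0.3 0 0 0" --pt "0 -0.67 -0.065 0.3 0 0 0" --pt "0 -0.67 -0.025 0.3 0 0 0" --pt "0 -0.67 0 0.3 0 0 0" --pt "0 -0.67 0.015 0.3 0 0 0" --pt "0 -0.67 0.025 0.3 0 0 0" --pt "0 -0.67 0.025 0.3 0 0 0"

```text
clock: 12.37
tcp_pos: [0.5631, -0.1198, 0.102]
orientation: [-2.221, -2.221, 0.001]
contact_force: [-2.8, 1.1, 0.4]
grip_width: 0.0004
```

Request:
send_rows --pt "0 0 0.006 0 0 0 0" --pt "0 0 0.013 0 0 0 0" --pt "0 0 0.013 0 0 0 0"

```text
clock: 12.62
tcp_pos: [0.5633, -0.1199, 0.1017]
orientation: [-2.219, -2.219, 0.004]
contact_force: [-6.7, 1.3, 3.8]
grip_width: 0.0001
```

Seated as predicted (TCP 0.563, 7 N). Retract and check.

Request:
send_rows --pt "0 0 -0.07 0 0 0 0" --pt "0 0 -0.2 0 0 0 0" --pt "0 0 -0.25 0 0 0 0" --pt "0 0 -0.25 -0.2 0 0 0" --pt "0 0 -0.25 -0.45 0 0 0" --pt "0 0.25 -0.25 -0.7 0 0 0" --pt "0 0.5 -0.25 -0.9 0 0 0" --pt "0 0.75 -0.25 -0.9 0 0 0" --pt "0 1 -0.25 -0.9 0 0 0" --pt "0 1 -0.25 -0.9 0 0 0" --pt "0 1 -0.25 -0.9 0 0 0"

```text
clock: 13.53
tcp_pos: [0.5282, 0.0341, 0.2379]
orientation: [2.214, 2.229, 0.004]
contact_force: [-0.8, -1.2, 0.1]
grip_width: 0.0
```

```bash
python3 - <<'E'
from bench import r
import cv2,numpy as np
a=cv2.resize(r.grab_frame("scene")["pixels"][130:280,130:345,::-1],None,fx=3.7,fy=3.7,interpolation=2)
cv2.imwrite("pics/y.png",a)
cv2.imwrite("pics/ys.png",r.grab_frame("side")["pixels"][:,:,::-1])
E
```

```text
(no output)
```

View pics/y.png

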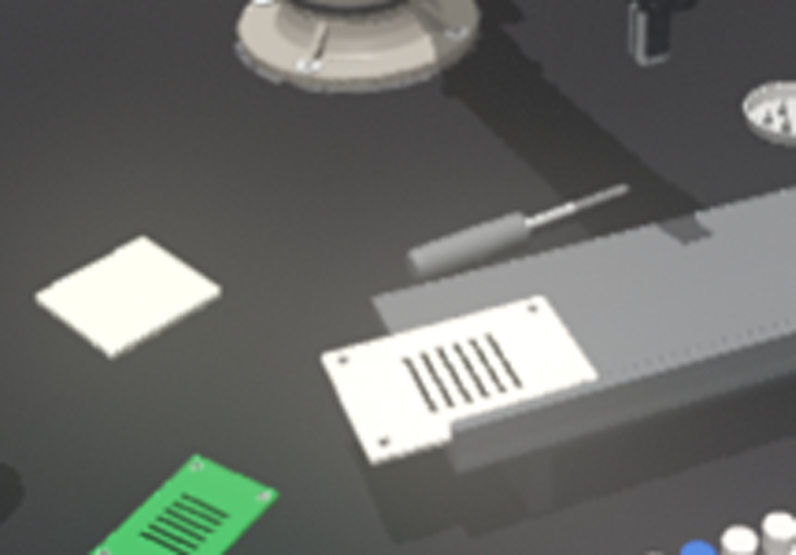

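View pics/ys.png

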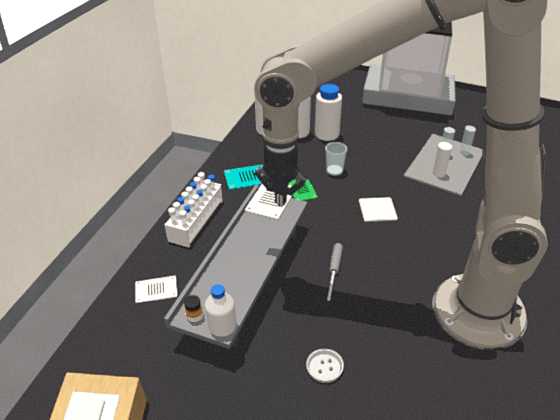

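The panel lies flat and square: in the scene crop its corners are (322,355), (543,297), (597,377) and (373,463), with its far edge along the rail and the lead end past the riser. In the side view the bottle, jar, tile, screwdriver, dish and beaker sit at their original pixels. Handing in.

```bash
python3 - <<'E'
from geo import *; from bench import r
S=r.grab_frame("scene")
a=lambda c:(np.array(c)+.5)/3.7-.5+[130,130]
w=ray(S,a([(322,355),(373,463),(543,296)]),.095);print(fit(PAN[[0,1,3]],w)[0],w[:,1],ray(S,a([(372,298)]),.09))
print(r.hand_in())
E
```

```text
[ 0.62014303 -0.13599745 -0.01664998] [-0.20982934 -0.21228815 -0.060032  ] [[ 0.51996736 -0.16073417  0.09      ]]
the job is handed in; nothing more can be done
None
```

The panel lies flat and square against the back rail, with about 50 mm (a third) of its length past the riser's open end. I handed the job in at about 13.7 s on the clock.

I pushed it with closed fingertips in three steps: its front edge to the rail, its trailing edge along the rail to the overhang, and a light final push at about 7 N. The highest force seen in the readings was about 10 N.

- **Position:** the last picture puts the panel's yaw at -0.017 rad against the rail's roughly -0.016. The overhang comes out at 49–50 mm.
- **Other objects:** by eye in the last side picture, the bottle, jar, tile, screwdriver, dish and beaker are where they started. The gripper was clear of everything.
- **Disagreements:** the two cameras differed by up to about 9 mm on where the riser's open end is. I measured the overhang in the scene camera alone, so that offset should mostly cancel. The panel's trailing corner at the rail came out about 8 mm off because the rail partly hides it, so I left that corner out of the final fit.

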